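# Empty and nest the three parts trays

## Task

Clear the bench by nesting the three graded parts trays, the blue medium one in the dark grey large one and the orange small one in the blue one, each turned the same way as the tray beneath and sitting fully home with its rim resting level on the rim below. The glue tube left in the blue tray is in the way and belongs in the orange one: it must end up lying flat on the floor of the orange tray. Leave the nest standing upright on the bench, and don't disturb the masking tape roll or the putty tin.

Things in the scene. Friction and masses are not known exactly. Their poses are not given: they have to be found in the camera images.
- large_tray: Dark grey plastic tray, 150 (x) x 128 (y) x 68 mm high over the rim. Origin: centre of underside, z up. Rim band 13 mm thick, 18 mm deep, top at 68 mm: pinch it from above. Mouth 124 x 102 mm. Below the rim, body 130 x 108 mm outside, 5 mm less per side at the bottom, 3 mm walls and floor. It receives the medium tray.
- medium_tray: Blue plastic tray, 136 (x) x 114 (y) x 62 mm high over the rim. Origin: centre of underside, z up. Rim band 13 mm thick, 18 mm deep, top at 62 mm: pinch it from above. Mouth 110 x 88 mm. Below the rim, body 116 x 94 mm outside, 5 mm less per side at the bottom, 3 mm walls and floor. Home in the large tray: its rim on that rim, underside 24 mm above that tray's underside, 4 mm play per side.
- small_tray: Orange plastic tray, 122 (x) x 100 (y) x 56 mm high over the rim. Origin: centre of underside, z up. Rim band 13 mm thick, 18 mm deep, top at 56 mm: pinch it from above. Mouth 96 x 74 mm. Below the rim, body 102 x 80 mm outside, 5 mm less per side at the bottom, 3 mm walls and floor. Home in the medium tray: its rim on that rim, underside 24 mm above that tray's underside, 4 mm play per side.
- glue_tube: Small white and blue glue tube lying flat in the blue tray at the start, about 20 g, 79 mm long along its y, 21 mm wide along its x, 14 mm high. Origin: centre of its underside. Grip it across its width.
- masking_tape: Roll of cream masking tape lying flat on the bench beyond the trays, 58 mm across, 19 mm high; a bystander. Origin: centre of its underside.
- putty_tin: Round grey tin with a yellow lid on the bench left of the trays, 54 mm across, 26 mm high; a bystander. Origin: centre of its underside.

How it is judged:
At the end, for the whole second after the job is handed in: Large tray level on the bench; medium in large and small in medium, each within 4 mm of home height (underside 24 mm above that of the tray below), 10 mm of centre, 0.12 rad of its heading, tilt under 0.04 rad; glue tube flat on the small tray's floor; all at rest (z of medium_tray in the frame of large_tray between 0.02 and 0.028 m and horizontal distance between medium_tray and large_tray below 0.01 m and angle between the x axis of medium_tray and the x axis of large_tray, either way round below 0.12 rad and angle between the z axis of medium_tray and the z axis of large_tray, either way round below 0.04 rad and z of small_tray in the frame of medium_tray between 0.02 and 0.028 m and horizontal distance between small_tray and medium_tray below 0.01 m and angle between the x axis of small_tray and the x axis of medium_tray, either way round below 0.12 rad and angle between the z axis of small_tray and the z axis of medium_tray, either way round below 0.04 rad and x of glue_tube in the frame of small_tray between -0.043 and 0.043 m and y of glue_tube in the frame of small_tray between -0.032 and 0.032 m and z of glue_tube in the frame of small_tray between -0.005 and 0.014 m and linear speed of each of large_tray, medium_tray, small_tray, glue_tube below 0.02 m/s and height (world z) of large_tray between -0.004 and 0.004 m and angle between large_tray's own z axis and vertical below 0.04 rad); the robot touches nothing.
It fails at once if the masking tape roll is pushed more than 25 mm (distance of masking_tape from where it was at the start of the episode above 0.025 m).
It fails at once if the putty tin is pushed more than 25 mm (distance of putty_tin from where it was at the start of the episode above 0.025 m).
It also fails if it takes over 72 s, if anything falls off the work surface, if the arm or the gripper's body presses on something with over 40 N, if the wrist force passes 120 N, or if a joint passes its speed limit or range.

## Robot

A 6-joint arm with a two-finger parallel gripper is mounted at the origin on a cart in front of the work surface, level with it; the furniture and walls round the work are solid. World frame = base frame: x ahead of the robot, y to its left, z up, the work surface at z = 0. Lengths are in m, angles in rad, forces in N, time in s.
With the tool pointing down it reaches from about 0.375 to 0.925 m from the base axis. Payload 5.7 kg.
Tool frame: the origin (TCP) lies between the finger pads; the fingertips stand tip_reach ahead of it and the grasp point (between the pads) lies 3 mm ahead of it (tip_reach is the distance from the TCP to the fingertips, in m); z points along the fingers, y is the line along which they close (so a half turn about z gives the same grasp; the last joint's range is limited). The gripper opens to 88 mm and grips with 3 to 60 N. Pads are 20 mm wide; open, the fingers measure 115 mm over their backs; the gripper's body (75 mm by 178 mm) begins 61 mm behind the grasp point.
Start: joints at [-1.216, 0.359, 1.51, -0, 1.272, -0.115], TCP at [0.272, -0.535, 0.245] pointing down, gripper open.
Joint ranges: [-2.97, 2.97], [-1.01, 2.36], [0.21, 2.38], [-0.96, 4.11], [0.2, 2.71], [-2.98, 2.98]. Speed limits (rad/s): [2.39, 2.39, 3.14, 3.14, 3.14, 3.14].

## Interface

Orientations are given as a unit quaternion [x, y, z, w].
In Python, from plant import get_obs, grab_frame, finish_job, regions_of, tip_reach gives the robot as it stands. The module is installed in compiled form; this text tells all that it offers.
- The arm moves only by the tool step_arm, never from a script. Its argument "series" is a list of rows, each an object of numbers: "x", "y", "z": the shift along the tool's x, y, z in m; "ax", "ay", "az": the turn, a rotation vector about the tool's x, y, z in degrees; "jaw": the opening, from 0 (shut) to 1 (fully open). In form: [{"x": .., "y": .., "z": .., "ax": .., "ay": .., "az": .., "jaw": ..}, ...]. A call has 1 to 12 rows; each row shifts and turns the commanded pose from where the row before left it, along the tool's axes as they then stand; what a row does not reach is not made up. A row lasts 1/10 s, in which the tool goes at most 50 mm and 8.59 degrees, less where a joint would pass 70% of its speed; a pose out of reach is approached as far as the arm can. A call is refused whole if a number of a shift passes 0.05 or a number of a turn 8.59, either way. A call with a gripper value outside its range is refused whole. The fingers move at their own pace and stop on an object; "force" is the grip in N (left out, the last holds). Time passes only in rows, so rows that do not move let the fingers close. It gives the time, the measured TCP pose, the force, the opening and the grip force at its end, in the units of the state.
- get_obs(): the state, without advancing time (a new reading comes with each control period).
- grab_frame(name): name is "side" or "top"; returns a dict with "pixels" (480x640x3 uint8, blue, green, red), "fov_y" (degrees; the focal length in pixels is half the picture's height over the tangent of half this angle, whatever the lens; pixels are square), "cx", "cy" (the principal point, pixels), "rvec" (rotation vector, rad) and "tvec" (3), from world to camera coordinates, as OpenCV has them. Camera axes: x right, y down, z forward; pixel columns grow to the right and rows downward; lengths in m; the calibration is good to about 2 mm. A picture is of the moment at which its call begins. There is no depth.
- finish_job(): hands the job in; it is judged then, once.
Trained networks look in a picture, given as the dict that the camera call returned (one of the last four; its "shot" number tells which), for a name from the list of things; names that differ only in an ending like _2 or _b are one class to them, and where a whole thing is asked for, a point or a joint stands for the part that bears it (a point fixed in the world has none). Each returns a list of dicts, best first, with "p" (0 to 1); they miss things now and then, are a little off and sometimes report something else, mostly with a low value. They report only what shows in the picture. A call takes as long as a camera call.
- regions_of(query, picture): "mask" (480x640 bool, what is visible of it) and "bbox" ([left, top, right, bottom] in pixels, round what is visible of it).
The state is a dict: "clock": time; "joint_pos": joint angles; "qvel": joint speeds; "joint_efforts": joint torques, N m; "position": TCP position; "ee_rot": TCP orientation; "ft_force": force on the tool from outside, world axes, zero at the start; "torque": the same for the moment, N m; "gripper_width": opening from 0.0 (shut) to 1.0 (fully open); "grip_force": force on a finger pad.
Only numpy, scipy, OpenCV 4.12 (cv2) and the standard library are available. Lean on these libraries where they do the work, as an engineer would, in place of code of your own. Each camera call takes 0.05 s, during which the arm holds its last target. There are 200 camera calls.

## Working session

There is one attempt and no reset: what is moved stays moved. The work goes in short steps, Python scripts to look and compute and a tool call to move; the robot and the scene stay as the last step left them, time stands still between calls to the robot, and variables do not carry over. Pictures are saved under pics/ and viewed, at most 10 in all, crops included, and the job is handed in when it is done.

Besides the shell and the picture viewer there is one more tool, called after "Request:" in YAML: its name, and indented under it one key for each argument. step_arm: Moves the arm, as the interface text tells. Its arguments: {"type":"object","properties":{"series":{"type":"array"},"force":{"type":"number"}},"required":["series"]}

```bash
mkdir -p pics
cat > h.py <<'E'
import numpy as np, cv2
from plant import *
from scipy.spatial.transform import Rotation as R
def cam(f):
    fl=240/np.tan(np.radians(f["fov_y"])/2)
    K=np.array([[fl,0,f["cx"]],[0,fl,f["cy"]],[0,0,1]]);return K,cv2.Rodrigues(np.array(f["rvec"],float))[0],np.array(f["tvec"],float).reshape(3)
def toplane(f,uv,z):
    K,Rm,t=cam(f); uv=np.atleast_2d(np.array(uv,float))
    d=(np.linalg.inv(K)@np.c_[uv,np.ones(len(uv))].T).T@Rm
    c=-Rm.T@t
    return (c+d*((z-c[2])/d[:,2])[:,None])[:,:2]
def rect(f,mask,z):
    m=mask.astype(np.uint8); cs,_=cv2.findContours(m,cv2.RETR_EXTERNAL,cv2.CHAIN_APPROX_NONE)
    c=max(cs,key=cv2.contourArea)[:,0,:]
    return cv2.minAreaRect((toplane(f,c,z)*1000).astype(np.float32))
E
python3 - <<'E'
from h import *
o=get_obs();print(o["position"],o["ee_rot"],tip_reach,o["clock"])
for n in("top","side"):
    f=grab_frame(n);cv2.imwrite(f"pics/{n}0.png",f["pixels"]);K,Rm,t=cam(f);print(n,K[0,0],-Rm.T@t,Rm[2])
    for q,z in(("large_tray",.068),("medium_tray",.062),("small_tray",.056),("glue_tube",.015),("masking_tape",.019),("putty_tin",.026)):
        for r in regions_of(q,f)[:2]: print(q,round(r["p"],2),r["bbox"],rect(f,r["mask"],z) if n=="top" else "")
E
```

```text
[ 0.27138691 -0.53438555  0.24381193] [ 9.72543153e-01  2.32720756e-01 -1.04088702e-04 -9.24676769e-04] 0.022 0.0
top 590.8779010255652 [0.37798154 0.04166698 1.15845442] [ 0.13427666 -0.0255009  -0.99061571]
large_tray 0.84 [318.8, 243.6, 399.5, 331.4] ((449.5095520019531, -50.06758117675781), (128.1687774658203, 150.07110595703125), 77.41548919677734)
medium_tray 0.96 [200.0, 238.1, 268.0, 318.3] ((460.52337646484375, 181.1663818359375), (115.8449478149414, 138.7644805908203), 79.48017883300781)
small_tray 0.82 [449.6, 248.9, 512.6, 317.2] ((461.2077331542969, -275.595458984375), (119.96304321289062, 101.4451904296875), 14.39346981048584)
small_tray 0.51 [145.1, 284.0, 169.9, 312.1] ((421.0985412597656, 324.7998352050781), (49.6773796081543, 55.35692596435547), 0.5678786039352417)
glue_tube 0.55 [230.5, 261.1, 242.4, 300.9] ((461.2942199707031, 177.0371551513672), (19.14362144470215, 71.38539123535156), 77.61353302001953)
masking_tape 0.87 [324.1, 174.0, 350.8, 201.2] ((648.0670776367188, -10.001520156860352), (58.553436279296875, 55.458900451660156), 0.793296217918396)
putty_tin 0.76 [145.1, 287.3, 169.1, 310.4] ((422.2723693847656, 332.6795959472656), (51.024658203125, 56.96396255493164), 0.5679854154586792)
side 501.01723450689013 [0.31486776 1.0203876  0.40605572] [ 0.21363013 -0.91425422 -0.34424031]
large_tray 0.68 [329.2, 213.4, 401.6, 256.9] 
medium_tray 0.75 [298.9, 248.2, 384.0, 306.9] 
small_tray 0.66 [349.3, 199.3, 397.4, 216.4] 
masking_tape 0.64 [263.1, 236.7, 290.9, 252.9] 
putty_tin 0.69 [332.9, 315.2, 366.3, 346.6]
```

View pics/top0.png

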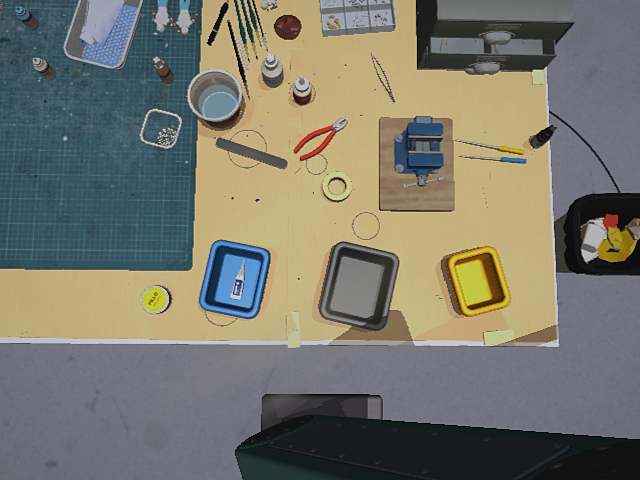

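View pics/side0.png

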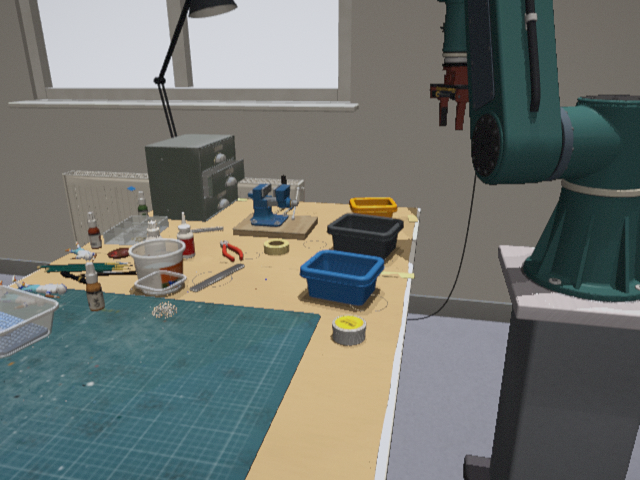

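The top view shows the blue tray near pixel (235,279) with the tube at (237,281), grey at (360,286), orange at (479,282), tape at (337,187) and tin at (156,299). The side view matches: all trays are upright with nothing close enough to hit. Next I'll refine the tube's position.

Run:
```python
from h import *
f=grab_frame("top");p=f["pixels"]
c=p[235:325,195:275];cv2.imwrite("pics/tube.png",cv2.resize(c,None,fx=6,fy=6,interpolation=cv2.INTER_CUBIC))
hsv=cv2.cvtColor(p,cv2.COLOR_BGR2HSV);m=np.zeros((480,640),np.uint8);m[250:310,215:258]=((hsv[...,1]<110)&(hsv[...,2]>140))[250:310,215:258]
ys,xs=np.nonzero(m);print(xs.min(),xs.max(),ys.min(),ys.max(),len(xs))
print(cv2.minAreaRect((toplane(f,np.c_[xs,ys],.012)*1000).astype(np.float32)))
r=regions_of("glue_tube",f)[0]["mask"];ys,xs=np.nonzero(r);print(xs.min(),xs.max(),ys.min(),ys.max());print(rect(f,r,.012))
```

```text
229 244 259 299 251
((464.3659973144531, 178.1240234375), (21.984325408935547, 78.5700454711914), 77.48170471191406)
231 244 260 299
((463.4190368652344, 177.21116638183594), (18.72991943359375, 76.23260498046875), 77.61349487304688)
```

View pics/tube.png

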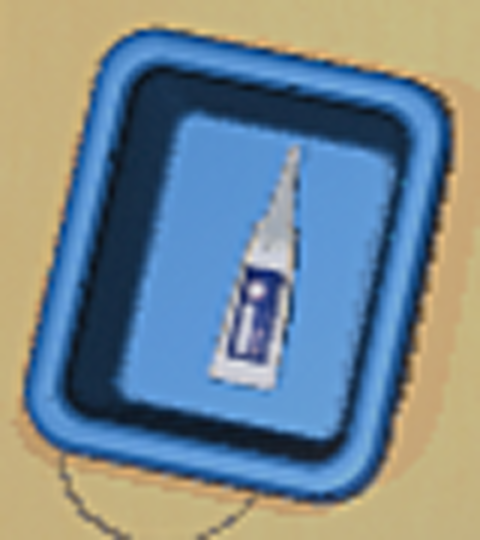

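Add to h.py:
```python
def go(x,y,z,hd):
    """remaining turn (first), then shift in the turned tool frame"""
    o=get_obs();Rt=R.from_quat(o["ee_rot"]).as_matrix();p=np.array(o["position"])
    h=np.degrees(np.arctan2(Rt[1,0],Rt[0,0])); a=np.radians(hd)
    d=np.array([x,y,z])-p
    print("t",o["clock"],"pos",p.round(4),"h",round(h,2),"tz",Rt[:,2].round(3),"w",round(o["gripper_width"],3),"gf",o["grip_force"],"az",round((h-hd+90)%180-90,2),
     "shift",np.round([d@[np.cos(a),np.sin(a),0],d@[np.sin(a),-np.cos(a),0],-d[2]],4),"F",np.round(o["ft_force"],2))
```

```text
(no output)
```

Request:
step_arm:
  series:
    - {"az": 7.9, "jaw": 0.4}
    - {"az": 7.9}
    - {"az": 7.9}
    - {"az": 7.9}
    - {"az": 7.8}
    - {"y": -0.049, "x": 0.005}
    - {"y": -0.049, "x": 0.005}
    - {"y": -0.049, "x": 0.005}
    - {"y": -0.049, "x": 0.005}
    - {"y": -0.049, "x": 0.005}
    - {"y": -0.049}
    - {"y": -0.049}

```text
schema error: expected keys x, y, z, ax, ay, az, jaw
```

Request:
step_arm:
  series:
    - {"y": -0.049}
    - {"y": -0.049}
    - {"y": -0.049}
    - {"y": -0.049}
    - {"y": -0.049}
    - {"y": -0.049}
    - {"y": -0.049}
    - {"y": -0.049}
    - {"z": 0.04}
    - {"z": 0.04}
    - {"z": 0.03}
    - {}

```text
schema error: expected keys x, y, z, ax, ay, az, jaw
```

```bash
python3 -c "
from h import *
go(.4565,.1798,.028,-12.5)"
```

```text
t 0.8 pos [ 0.2716 -0.535   0.2446] h 26.92 tz [-0.  0. -1.] w 0.999 gf 0.0 az 39.42 shift [ 0.0258 -0.7378  0.2166] F [-0.29  0.17 -0.46]
```

All keys are needed in every row.

Request:
step_arm:
  series:
    - {"x": 0, "y": 0, "z": 0, "ax": 0, "ay": 0, "az": 7.9, "jaw": 0.4}
    - {"x": 0, "y": 0, "z": 0, "ax": 0, "ay": 0, "az": 7.9, "jaw": 0.4}
    - {"x": 0, "y": 0, "z": 0, "ax": 0, "ay": 0, "az": 7.9, "jaw": 0.4}
    - {"x": 0, "y": 0, "z": 0, "ax": 0, "ay": 0, "az": 7.9, "jaw": 0.4}
    - {"x": 0, "y": 0, "z": 0, "ax": 0, "ay": 0, "az": 7.8, "jaw": 0.4}
    - {"x": 0.005, "y": -0.049, "z": 0, "ax": 0, "ay": 0, "az": 0, "jaw": 0.4}
    - {"x": 0.005, "y": -0.049, "z": 0, "ax": 0, "ay": 0, "az": 0, "jaw": 0.4}
    - {"x": 0.005, "y": -0.049, "z": 0, "ax": 0, "ay": 0, "az": 0, "jaw": 0.4}
    - {"x": 0.005, "y": -0.049, "z": 0, "ax": 0, "ay": 0, "az": 0, "jaw": 0.4}
    - {"x": 0.005, "y": -0.049, "z": 0, "ax": 0, "ay": 0, "az": 0, "jaw": 0.4}
    - {"x": 0, "y": -0.049, "z": 0, "ax": 0, "ay": 0, "az": 0, "jaw": 0.4}
    - {"x": 0, "y": -0.049, "z": 0, "ax": 0, "ay": 0, "az": 0, "jaw": 0.4}

```text
clock: 2.0
position: [0.3704, -0.2038, 0.2449]
ee_rot: [0.994, -0.109, 0.0, 0.0]
ft_force: [1.4, -0.7, 0.3]
gripper_width: 0.4
grip_force: 0.0
```

Request:
step_arm:
  series:
    - {"x": 0, "y": -0.049, "z": 0, "ax": 0, "ay": 0, "az": 0, "jaw": 0.4}
    - {"x": 0, "y": -0.049, "z": 0, "ax": 0, "ay": 0, "az": 0, "jaw": 0.4}
    - {"x": 0, "y": -0.049, "z": 0, "ax": 0, "ay": 0, "az": 0, "jaw": 0.4}
    - {"x": 0, "y": -0.049, "z": 0, "ax": 0, "ay": 0, "az": 0, "jaw": 0.4}
    - {"x": 0, "y": -0.049, "z": 0, "ax": 0, "ay": 0, "az": 0, "jaw": 0.4}
    - {"x": 0, "y": -0.049, "z": 0, "ax": 0, "ay": 0, "az": 0, "jaw": 0.4}
    - {"x": 0, "y": -0.049, "z": 0, "ax": 0, "ay": 0, "az": 0, "jaw": 0.4}
    - {"x": 0, "y": -0.049, "z": 0, "ax": 0, "ay": 0, "az": 0, "jaw": 0.4}
    - {"x": 0, "y": 0, "z": 0.04, "ax": 0, "ay": 0, "az": 0, "jaw": 0.4}
    - {"x": 0, "y": 0, "z": 0.04, "ax": 0, "ay": 0, "az": 0, "jaw": 0.4}
    - {"x": 0, "y": 0, "z": 0.03, "ax": 0, "ay": 0, "az": 0, "jaw": 0.4}
    - {"x": 0, "y": 0, "z": 0, "ax": 0, "ay": 0, "az": 0, "jaw": 0.4}

```text
clock: 3.2
position: [0.4518, 0.1768, 0.1315]
ee_rot: [0.994, -0.108, -0.004, 0.001]
ft_force: [-1.6, -0.8, 0.0]
gripper_width: 0.399
grip_force: 0.0
```

```bash
python3 -c "
from h import *
go(.4565,.1798,.028,-12.5)"
```

```text
t 3.2 pos [0.4518 0.1768 0.1315] h -12.45 tz [-0.008 -0.002 -1.   ] w 0.399 gf 0.0 az 0.05 shift [ 0.004  -0.004   0.1035] F [-1.65 -0.77  0.02]
```

Request:
step_arm:
  series:
    - {"x": 0.002, "y": -0.002, "z": 0.02, "ax": 0, "ay": 0, "az": 0, "jaw": 0.4}
    - {"x": 0, "y": 0, "z": 0.02, "ax": 0, "ay": 0, "az": 0, "jaw": 0.4}
    - {"x": 0, "y": 0, "z": 0, "ax": 0, "ay": 0, "az": 0, "jaw": 0.4}
    - {"x": 0, "y": 0, "z": 0, "ax": 0, "ay": 0, "az": 0, "jaw": 0.4}

```text
clock: 3.6
position: [0.458, 0.1788, 0.0959]
ee_rot: [0.994, -0.109, 0.0, -0.0]
ft_force: [-0.4, -1.0, -0.7]
gripper_width: 0.401
grip_force: 0.0
```

```bash
python3 -c "
from h import *
go(.4565,.1798,.028,-12.5)"
```

```text
t 3.6 pos [0.458  0.1788 0.0959] h -12.5 tz [ 0.001  0.    -1.   ] w 0.401 gf 0.0 az 0.0 shift [-0.0017 -0.0006  0.0679] F [-0.38 -0.95 -0.66]
```

Request:
step_arm:
  series:
    - {"x": -0.001, "y": -0.001, "z": 0.025, "ax": 0, "ay": 0, "az": 0, "jaw": 0.4}
    - {"x": 0, "y": 0, "z": 0.025, "ax": 0, "ay": 0, "az": 0, "jaw": 0.4}
    - {"x": 0, "y": 0, "z": 0.012, "ax": 0, "ay": 0, "az": 0, "jaw": 0.4}
    - {"x": 0, "y": 0, "z": 0.005, "ax": 0, "ay": 0, "az": 0, "jaw": 0.4}
    - {"x": 0, "y": 0, "z": 0, "ax": 0, "ay": 0, "az": 0, "jaw": 0.4}
    - {"x": 0, "y": 0, "z": 0, "ax": 0, "ay": 0, "az": 0, "jaw": 0.4}

```text
clock: 4.2
position: [0.4573, 0.1802, 0.0286]
ee_rot: [0.994, -0.109, 0.001, -0.0]
ft_force: [0.1, 0.4, 0.8]
gripper_width: 0.401
grip_force: 0.0
```

Request:
step_arm:
  force: 10
  series:
    - {"x": 0, "y": 0, "z": 0, "ax": 0, "ay": 0, "az": 0, "jaw": 0.15}
    - {"x": 0, "y": 0, "z": 0, "ax": 0, "ay": 0, "az": 0, "jaw": 0.15}
    - {"x": 0, "y": 0, "z": 0, "ax": 0, "ay": 0, "az": 0, "jaw": 0.15}
    - {"x": 0, "y": 0, "z": 0, "ax": 0, "ay": 0, "az": 0, "jaw": 0.15}
    - {"x": 0, "y": 0, "z": 0, "ax": 0, "ay": 0, "az": 0, "jaw": 0.15}

```text
clock: 4.7
position: [0.4569, 0.1801, 0.0283]
ee_rot: [0.994, -0.109, 0.0, -0.0]
ft_force: [-1.1, -0.3, 6.5]
gripper_width: 0.234
grip_force: 10.0
```

Request:
step_arm:
  series:
    - {"x": 0, "y": 0, "z": -0.02, "ax": 0, "ay": 0, "az": 0, "jaw": 0.15}
    - {"x": 0, "y": 0, "z": -0.035, "ax": 0, "ay": 0, "az": 0, "jaw": 0.15}
    - {"x": 0, "y": 0, "z": -0.035, "ax": 0, "ay": 0, "az": 0, "jaw": 0.15}
    - {"x": 0, "y": 0, "z": -0.035, "ax": 0, "ay": 0, "az": 0, "jaw": 0.15}
    - {"x": 0, "y": 0, "z": 0, "ax": 0, "ay": 0, "az": -7, "jaw": 0.15}
    - {"x": 0, "y": 0, "z": 0, "ax": 0, "ay": 0, "az": -7, "jaw": 0.15}
    - {"x": 0, "y": 0, "z": 0, "ax": 0, "ay": 0, "az": -7, "jaw": 0.15}
    - {"x": 0, "y": 0, "z": 0, "ax": 0, "ay": 0, "az": -5.9, "jaw": 0.15}
    - {"x": 0, "y": 0, "z": 0, "ax": 0, "ay": 0, "az": 0, "jaw": 0.15}

```text
clock: 5.6
position: [0.4563, 0.1799, 0.1527]
ee_rot: [0.992, 0.126, -0.0, -0.0]
ft_force: [-0.5, 0.7, 0.0]
gripper_width: 0.239
grip_force: 10.0
```

```bash
python3 -c "
from h import *
go(.4534,-.2775,.030,14.4)"
```

```text
t 5.6 pos [0.4563 0.1799 0.1527] h 14.47 tz [-0.  0. -1.] w 0.239 gf 9.997686892747879 az 0.07 shift [-0.1165  0.4424  0.1227] F [-0.46  0.65  0.05]
```

Request:
step_arm:
  series:
    - {"x": -0.006, "y": 0.02, "z": 0, "ax": 0, "ay": 0, "az": 0, "jaw": 0.15}
    - {"x": -0.011, "y": 0.042, "z": 0, "ax": 0, "ay": 0, "az": 0, "jaw": 0.15}
    - {"x": -0.011, "y": 0.042, "z": 0, "ax": 0, "ay": 0, "az": 0, "jaw": 0.15}
    - {"x": -0.011, "y": 0.042, "z": 0, "ax": 0, "ay": 0, "az": 0, "jaw": 0.15}
    - {"x": -0.011, "y": 0.042, "z": 0, "ax": 0, "ay": 0, "az": 0, "jaw": 0.15}
    - {"x": -0.011, "y": 0.042, "z": 0, "ax": 0, "ay": 0, "az": 0, "jaw": 0.15}
    - {"x": -0.011, "y": 0.042, "z": 0, "ax": 0, "ay": 0, "az": 0, "jaw": 0.15}
    - {"x": -0.011, "y": 0.042, "z": 0, "ax": 0, "ay": 0, "az": 0, "jaw": 0.15}
    - {"x": -0.011, "y": 0.042, "z": 0, "ax": 0, "ay": 0, "az": 0, "jaw": 0.15}
    - {"x": -0.011, "y": 0.042, "z": 0, "ax": 0, "ay": 0, "az": 0, "jaw": 0.15}
    - {"x": -0.0115, "y": 0.0444, "z": 0, "ax": 0, "ay": 0, "az": 0, "jaw": 0.15}
    - {"x": 0, "y": 0, "z": 0, "ax": 0, "ay": 0, "az": 0, "jaw": 0.15}

```text
clock: 6.8
position: [0.4549, -0.2835, 0.1531]
ee_rot: [0.993, 0.122, 0.001, 0.002]
ft_force: [0.4, 0.3, 0.2]
gripper_width: 0.237
grip_force: 10.0
```

Run:
```python
from h import *
go(.4534,-.2775,.030,14.4)
f=grab_frame("top")
cv2.imwrite("pics/over.png",cv2.resize(f["pixels"][210:350,410:560],None,fx=4,fy=4))
for q,z in(("glue_tube",.135),("small_tray",.056)):
    for r in regions_of(q,f)[:1]: print(q,r["p"],r["bbox"],rect(f,r["mask"],z))
```

```text
t 6.8 pos [ 0.4549 -0.2835  0.1531] h 14.01 tz [ 0.003 -0.004 -1.   ] w 0.237 gf 9.998151361942291 az -0.39 shift [ 1.000e-04 -6.200e-03  1.231e-01] F [0.38 0.28 0.16]
small_tray 0.93 [446.7, 248.7, 503.6, 318.0] ((460.8669738769531, -274.308349609375), (119.84660339355469, 101.02935791015625), 13.559932708740234)
```

View pics/over.png

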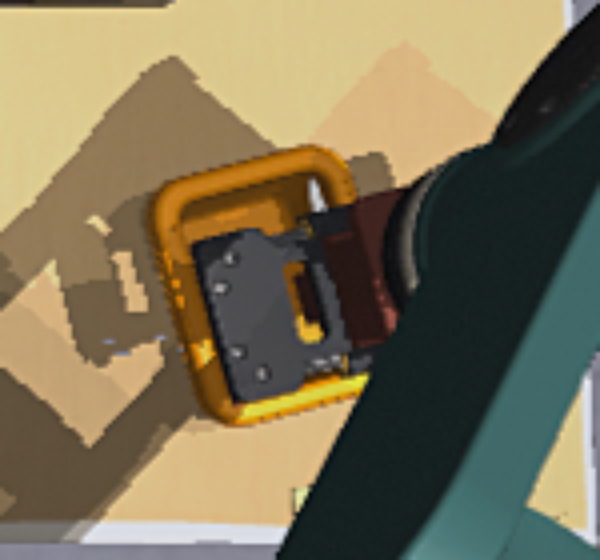

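The tube is held above the orange tray, with its nozzle showing at crop (315,195), inside the mouth. I'll descend.

Request:
step_arm:
  series:
    - {"x": 0, "y": 0, "z": 0.02, "ax": 0, "ay": 0, "az": 0, "jaw": 0.15}
    - {"x": 0, "y": 0, "z": 0.025, "ax": 0, "ay": 0, "az": 0, "jaw": 0.15}
    - {"x": 0, "y": 0, "z": 0, "ax": 0, "ay": 0, "az": 0, "jaw": 0.15}
    - {"x": 0, "y": 0, "z": 0, "ax": 0, "ay": 0, "az": 0, "jaw": 0.15}

```text
clock: 7.35
position: [0.4534, -0.2758, 0.1076]
ee_rot: [0.992, 0.126, -0.001, -0.001]
ft_force: [0.5, -1.7, 0.7]
gripper_width: 0.238
grip_force: 10.0
```

```bash
python3 -c "
from h import *
go(.4534,-.2772,.030,14)"
```

```text
t 7.35 pos [ 0.4534 -0.2758  0.1076] h 14.47 tz [-0.002  0.001 -1.   ] w 0.238 gf 9.998675733804703 az 0.47 shift [-0.0004  0.0013  0.0776] F [ 0.47 -1.67  0.74]
```

Request:
step_arm:
  series:
    - {"x": 0, "y": 0.001, "z": 0.025, "ax": 0, "ay": 0, "az": 0.4, "jaw": 0.15}
    - {"x": 0, "y": 0, "z": 0.025, "ax": 0, "ay": 0, "az": 0, "jaw": 0.15}
    - {"x": 0, "y": 0, "z": 0.015, "ax": 0, "ay": 0, "az": 0, "jaw": 0.15}
    - {"x": 0, "y": 0, "z": 0.01, "ax": 0, "ay": 0, "az": 0, "jaw": 0.15}
    - {"x": 0, "y": 0, "z": 0.002, "ax": 0, "ay": 0, "az": 0, "jaw": 0.15}
    - {"x": 0, "y": 0, "z": 0, "ax": 0, "ay": 0, "az": 0, "jaw": 0.15}

```text
clock: 7.95
position: [0.4546, -0.2785, 0.0313]
ee_rot: [0.993, 0.122, 0.0, 0.0]
ft_force: [-0.6, -0.4, 0.2]
gripper_width: 0.242
grip_force: 10.0
```

Request:
step_arm:
  series:
    - {"x": 0, "y": 0, "z": 0, "ax": 0, "ay": 0, "az": 0, "jaw": 0.34}
    - {"x": 0, "y": 0, "z": 0, "ax": 0, "ay": 0, "az": 0, "jaw": 0.34}
    - {"x": 0, "y": 0, "z": 0, "ax": 0, "ay": 0, "az": 0, "jaw": 0.34}
    - {"x": 0, "y": 0, "z": -0.02, "ax": 0, "ay": 0, "az": 0, "jaw": 0.34}
    - {"x": 0, "y": 0, "z": -0.04, "ax": 0, "ay": 0, "az": 0, "jaw": 0.34}
    - {"x": 0, "y": 0, "z": -0.045, "ax": 0, "ay": 0, "az": 0, "jaw": 0.34}
    - {"x": 0, "y": -0.03, "z": -0.02, "ax": 0, "ay": 0, "az": 7, "jaw": 0.5}
    - {"x": 0, "y": -0.048, "z": 0, "ax": 0, "ay": 0, "az": 7, "jaw": 0.5}
    - {"x": 0, "y": -0.048, "z": 0, "ax": 0, "ay": 0, "az": 7, "jaw": 0.5}
    - {"x": 0, "y": -0.048, "z": 0, "ax": 0, "ay": 0, "az": 4, "jaw": 0.5}
    - {"x": 0, "y": -0.048, "z": 0, "ax": 0, "ay": 0, "az": 0, "jaw": 0.5}
    - {"x": 0, "y": -0.048, "z": 0, "ax": 0, "ay": 0, "az": 0, "jaw": 0.5}

```text
clock: 9.15
position: [0.465, -0.0101, 0.1562]
ee_rot: [0.995, -0.096, 0.001, 0.0]
ft_force: [0.9, 0.7, -0.1]
gripper_width: 0.499
grip_force: 0.0
```

Run:
```python
from h import *
f=grab_frame("top")
cv2.imwrite("pics/t2.png",cv2.resize(f["pixels"][230:340,180:560],None,fx=2,fy=2,interpolation=cv2.INTER_CUBIC))
for q,z in(("glue_tube",.012),("small_tray",.056),("medium_tray",.062),("large_tray",.068)):
    for r in regions_of(q,f)[:1]: print(q,r["p"],r["bbox"],rect(f,r["mask"],z))
go(.45,.13,.1,-10.5)
```

```text
glue_tube 0.7 [467.5, 266.6, 483.8, 301.4] ((457.5613098144531, -274.70330810546875), (65.61366271972656, 19.42664337158203), 17.353628158569336)
small_tray 0.8 [446.8, 249.1, 514.0, 318.2] ((461.55010986328125, -274.8144836425781), (120.35105895996094, 101.41534423828125), 15.108160018920898)
medium_tray 0.6 [200.9, 239.4, 268.1, 318.3] ((460.4468688964844, 179.92239379882812), (112.91300201416016, 134.676025390625), 78.52310180664062)
large_tray 0.83 [317.2, 286.9, 380.5, 333.5] ((408.744140625, -37.74303436279297), (120.83943939208984, 62.50577926635742), 77.70924377441406)
t 9.4 pos [ 0.465  -0.012   0.1559] h -10.9 tz [ 0. -0. -1.] w 0.502 gf 0.0 az -0.4 shift [-0.0406 -0.1368  0.0559] F [-0.33 -0.64 -0.08]
```

View pics/t2.png

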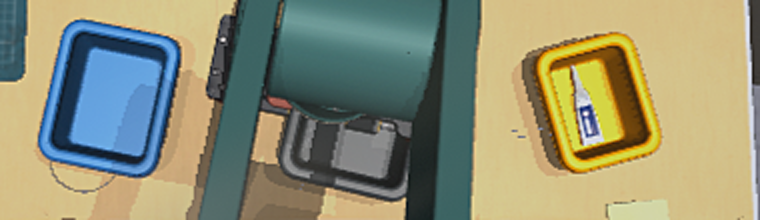

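Top view: the tube lies flat inside the orange tray at about crop (585,115), and the blue tray is empty and undisturbed. Next I'll pinch the blue tray's right rim.

Request:
step_arm:
  series:
    - {"x": -0.01, "y": -0.04, "z": 0, "ax": 0, "ay": 0, "az": 0, "jaw": 0.5}
    - {"x": -0.015, "y": -0.045, "z": 0, "ax": 0, "ay": 0, "az": 0, "jaw": 0.5}
    - {"x": -0.015, "y": -0.052, "z": 0, "ax": 0, "ay": 0, "az": 0, "jaw": 0.5}

```text
out of range: row 3 has -0.052, outside -0.05 to 0.05
```

Request:
step_arm:
  series:
    - {"x": -0.01, "y": -0.045, "z": 0, "ax": 0, "ay": 0, "az": 0, "jaw": 0.5}
    - {"x": -0.015, "y": -0.045, "z": 0, "ax": 0, "ay": 0, "az": 0, "jaw": 0.5}
    - {"x": -0.015, "y": -0.047, "z": 0, "ax": 0, "ay": 0, "az": 0, "jaw": 0.5}
    - {"x": 0, "y": 0, "z": 0.03, "ax": 0, "ay": 0, "az": 0, "jaw": 0.5}
    - {"x": 0, "y": 0, "z": 0, "ax": 0, "ay": 0, "az": 0, "jaw": 0.5}
    - {"x": 0, "y": 0, "z": 0, "ax": 0, "ay": 0, "az": 0, "jaw": 0.5}
    - {"x": 0, "y": 0, "z": 0, "ax": 0, "ay": 0, "az": 0, "jaw": 0.5}

```text
clock: 10.1
position: [0.4527, 0.1287, 0.1264]
ee_rot: [0.995, -0.097, 0.0, 0.0]
ft_force: [0.1, 0.8, -1.7]
gripper_width: 0.498
grip_force: 0.0
```

```bash
python3 -c "
from h import *
go(.4509,.1309,.069,-11)"
```

```text
t 10.1 pos [0.4527 0.1287 0.1264] h -11.14 tz [ 0.001 -0.    -1.   ] w 0.498 gf 0.0 az -0.14 shift [-0.0022 -0.0018  0.0574] F [ 0.07  0.8  -1.66]
```

Request:
step_arm:
  force: 40
  series:
    - {"x": -0.002, "y": -0.002, "z": 0.02, "ax": 0, "ay": 0, "az": 0, "jaw": 0.5}
    - {"x": 0, "y": 0, "z": 0.02, "ax": 0, "ay": 0, "az": 0, "jaw": 0.5}
    - {"x": 0, "y": 0, "z": 0.012, "ax": 0, "ay": 0, "az": 0, "jaw": 0.5}
    - {"x": 0, "y": 0, "z": 0.005, "ax": 0, "ay": 0, "az": 0, "jaw": 0.5}
    - {"x": 0, "y": 0, "z": 0, "ax": 0, "ay": 0, "az": 0, "jaw": 0.5}
    - {"x": 0, "y": 0, "z": 0, "ax": 0, "ay": 0, "az": 0, "jaw": 0.5}

```text
clock: 10.7
position: [0.4511, 0.1322, 0.0694]
ee_rot: [0.995, -0.096, 0.001, -0.0]
ft_force: [0.1, 1.0, 0.6]
gripper_width: 0.5
grip_force: 0.0
```

Request:
step_arm:
  force: 40
  series:
    - {"x": 0, "y": 0, "z": 0, "ax": 0, "ay": 0, "az": 0, "jaw": 0.3}
    - {"x": 0, "y": 0, "z": 0, "ax": 0, "ay": 0, "az": 0, "jaw": 0.05}
    - {"x": 0, "y": 0, "z": 0, "ax": 0, "ay": 0, "az": 0, "jaw": 0.05}
    - {"x": 0, "y": 0, "z": 0, "ax": 0, "ay": 0, "az": 0, "jaw": 0.05}
    - {"x": 0, "y": 0, "z": 0, "ax": 0, "ay": 0, "az": 0, "jaw": 0.05}
    - {"x": 0, "y": 0, "z": 0, "ax": 0, "ay": 0, "az": 0, "jaw": 0.05}

```text
clock: 11.3
position: [0.4503, 0.1327, 0.0688]
ee_rot: [0.995, -0.096, 0.0, -0.0]
ft_force: [0.3, 0.7, 3.3]
gripper_width: 0.147
grip_force: 40.0
```

```bash
python3 -c "
from h import *
go(.4509,.1309,.069,-11)
f=grab_frame('top')
print([(r['p'],rect(f,r['mask'],.062)) for r in regions_of('medium_tray',f)[:1]])"
```

```text
t 11.3 pos [0.4503 0.1327 0.0688] h -10.98 tz [ 0.  0. -1.] w 0.147 gf 40.00028371810913 az 0.02 shift [ 0.0009  0.0016 -0.0002] F [0.28 0.68 3.29]
[(0.55, ((405.50262451171875, 181.55018615722656), (93.20927429199219, 29.24178123474121), 84.83036804199219))]
```

Request:
step_arm:
  series:
    - {"x": 0, "y": 0, "z": -0.01, "ax": 0, "ay": 0, "az": 0, "jaw": 0.05}
    - {"x": 0, "y": 0, "z": -0.02, "ax": 0, "ay": 0, "az": 0, "jaw": 0.05}
    - {"x": 0, "y": 0, "z": -0.03, "ax": 0, "ay": 0, "az": 0, "jaw": 0.05}
    - {"x": 0, "y": 0, "z": -0.03, "ax": 0, "ay": 0, "az": 0, "jaw": 0.05}
    - {"x": 0, "y": 0, "z": -0.015, "ax": 0, "ay": 0, "az": 0.8, "jaw": 0.05}
    - {"x": 0, "y": 0, "z": 0, "ax": 0, "ay": 0, "az": 0.8, "jaw": 0.05}
    - {"x": 0, "y": 0, "z": 0, "ax": 0, "ay": 0, "az": 0, "jaw": 0.05}

```text
clock: 12.1
position: [0.4501, 0.1326, 0.1737]
ee_rot: [0.994, -0.11, 0.0, -0.0]
ft_force: [0.1, -0.7, -1.6]
gripper_width: 0.144
grip_force: 40.0
```

```bash
python3 -c "
from h import *
go(.4378,-.0994,.093,-12.6)
f=grab_frame('side');cv2.imwrite('pics/lift.png',cv2.resize(f['pixels'][130:350,230:450],None,fx=2.5,fy=2.5))"
```

```text
t 12.1 pos [0.4501 0.1326 0.1737] h -12.6 tz [ 0.  0. -1.] w 0.144 gf 40.000044107437134 az -0.0 shift [0.0386 0.2291 0.0807] F [ 0.15 -0.67 -1.64]
```

View pics/lift.png

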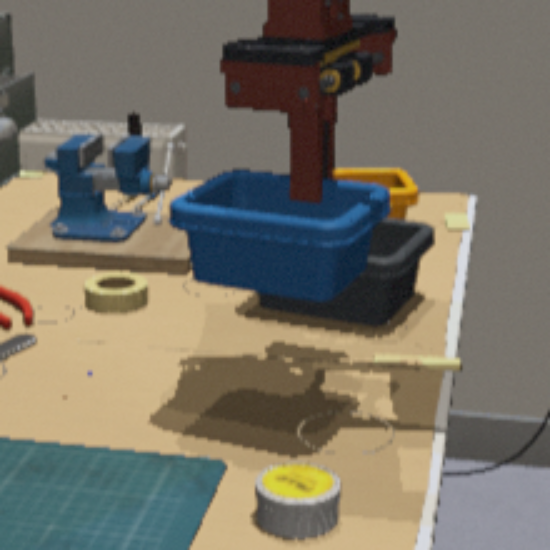

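The blue tray hangs level from its right rim, at crop (280,235), with the tin and tape untouched. Now I'll carry it over the grey tray.

Request:
step_arm:
  series:
    - {"x": 0.003, "y": 0.015, "z": 0, "ax": 0, "ay": 0, "az": 0, "jaw": 0.05}
    - {"x": 0.005, "y": 0.03, "z": 0, "ax": 0, "ay": 0, "az": 0, "jaw": 0.05}
    - {"x": 0.006, "y": 0.035, "z": 0, "ax": 0, "ay": 0, "az": 0, "jaw": 0.05}
    - {"x": 0.006, "y": 0.035, "z": 0, "ax": 0, "ay": 0, "az": 0, "jaw": 0.05}
    - {"x": 0.006, "y": 0.035, "z": 0, "ax": 0, "ay": 0, "az": 0, "jaw": 0.05}
    - {"x": 0.005, "y": 0.035, "z": 0, "ax": 0, "ay": 0, "az": 0, "jaw": 0.05}
    - {"x": 0.005, "y": 0.028, "z": 0, "ax": 0, "ay": 0, "az": 0, "jaw": 0.05}
    - {"x": 0.0026, "y": 0.016, "z": 0, "ax": 0, "ay": 0, "az": 0, "jaw": 0.05}
    - {"x": 0, "y": 0, "z": 0, "ax": 0, "ay": 0, "az": 0, "jaw": 0.05}
    - {"x": 0, "y": 0, "z": 0, "ax": 0, "ay": 0, "az": 0, "jaw": 0.05}
    - {"x": 0, "y": 0, "z": 0, "ax": 0, "ay": 0, "az": 0, "jaw": 0.05}

```text
clock: 13.25
position: [0.4375, -0.0983, 0.173]
ee_rot: [0.994, -0.109, -0.001, -0.0]
ft_force: [1.0, -0.4, -1.2]
gripper_width: 0.143
grip_force: 40.0
```

```bash
python3 -c "
from h import *
go(.4378,-.0994,.093,-12.6)
f=grab_frame('top');cv2.imwrite('pics/over2.png',cv2.resize(f['pixels'][220:350,280:440],None,fx=4,fy=4))
print([(q,r['p'],rect(f,r['mask'],z)) for q,z in (('medium_tray',.167),('large_tray',.068)) for r in regions_of(q,f)[:1]])"
```

```text
t 13.25 pos [ 0.4375 -0.0983  0.173 ] h -12.55 tz [-0.002  0.001 -1.   ] w 0.143 gf 39.9998813867569 az 0.05 shift [0.0005 0.001  0.08  ] F [ 0.98 -0.38 -1.15]
[('medium_tray', 0.61, ((454.819091796875, -27.13829803466797), (72.59300231933594, 137.16734313964844), 74.35829162597656)), ('large_tray', 0.91, ((442.115478515625, 2.15179443359375), (154.75987243652344, 63.48365783691406), 16.464059829711914))]
```

View pics/over2.png

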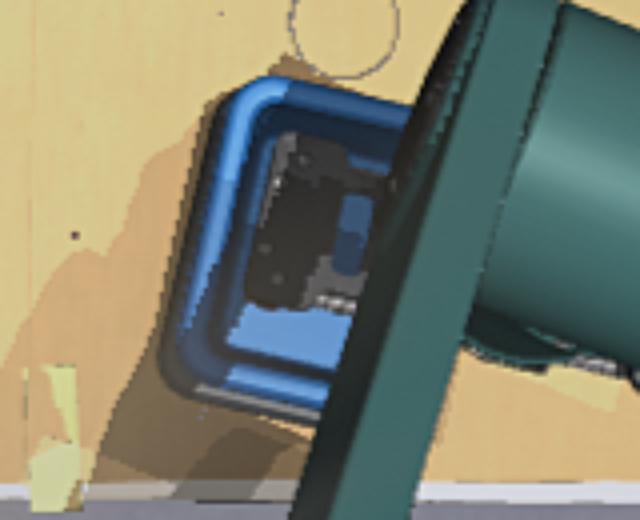

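The blue tray is square over the grey one, and the grey rim shows evenly at its left edge. I'll lower it.

Request:
step_arm:
  series:
    - {"x": 0.0005, "y": 0.001, "z": 0.015, "ax": 0, "ay": 0, "az": 0, "jaw": 0.05}
    - {"x": 0, "y": 0, "z": 0.015, "ax": 0, "ay": 0, "az": 0, "jaw": 0.05}
    - {"x": 0, "y": 0, "z": 0.012, "ax": 0, "ay": 0, "az": 0, "jaw": 0.05}
    - {"x": 0, "y": 0, "z": 0.012, "ax": 0, "ay": 0, "az": 0, "jaw": 0.05}
    - {"x": 0, "y": 0, "z": 0.01, "ax": 0, "ay": 0, "az": 0, "jaw": 0.05}
    - {"x": 0, "y": 0, "z": 0.008, "ax": 0, "ay": 0, "az": 0, "jaw": 0.05}
    - {"x": 0, "y": 0, "z": 0.004, "ax": 0, "ay": 0, "az": 0, "jaw": 0.05}
    - {"x": 0, "y": 0, "z": 0, "ax": 0, "ay": 0, "az": 0, "jaw": 0.05}
    - {"x": 0, "y": 0, "z": 0, "ax": 0, "ay": 0, "az": 0, "jaw": 0.05}

```text
clock: 14.3
position: [0.4386, -0.1004, 0.0979]
ee_rot: [0.994, -0.11, 0.0, -0.0]
ft_force: [-0.4, -0.1, -0.9]
gripper_width: 0.147
grip_force: 40.0
```

```bash
python3 -c "
from h import *
go(.4378,-.0994,.093,-12.6)"
```

```text
t 14.3 pos [ 0.4386 -0.1004  0.0979] h -12.58 tz [ 0. -0. -1.] w 0.147 gf 39.999960064888 az 0.02 shift [-0.001  -0.0008  0.0049] F [-0.45 -0.12 -0.88]
```

Request:
step_arm:
  series:
    - {"x": -0.0008, "y": -0.0008, "z": 0.002, "ax": 0, "ay": 0, "az": 0, "jaw": 0.05}
    - {"x": 0, "y": 0, "z": 0.002, "ax": 0, "ay": 0, "az": 0, "jaw": 0.05}
    - {"x": 0, "y": 0, "z": 0.001, "ax": 0, "ay": 0, "az": 0, "jaw": 0.05}
    - {"x": 0, "y": 0, "z": 0, "ax": 0, "ay": 0, "az": 0, "jaw": 0.05}

```text
clock: 14.7
position: [0.4378, -0.0995, 0.0929]
ee_rot: [0.994, -0.11, 0.0, -0.0]
ft_force: [-0.6, 0.7, 2.0]
gripper_width: 0.143
grip_force: 40.0
```

Request:
step_arm:
  force: 20
  series:
    - {"x": 0, "y": 0, "z": 0, "ax": 0, "ay": 0, "az": 0, "jaw": 0.35}
    - {"x": 0, "y": 0, "z": 0, "ax": 0, "ay": 0, "az": 0, "jaw": 0.35}
    - {"x": 0, "y": 0, "z": 0, "ax": 0, "ay": 0, "az": 0, "jaw": 0.35}
    - {"x": 0, "y": 0, "z": 0, "ax": 0, "ay": 0, "az": 0, "jaw": 0.35}
    - {"x": 0, "y": 0, "z": -0.02, "ax": 0, "ay": 0, "az": 0, "jaw": 0.35}
    - {"x": 0, "y": 0, "z": -0.04, "ax": 0, "ay": 0, "az": 0, "jaw": 0.35}
    - {"x": 0, "y": 0.02, "z": 0, "ax": 0, "ay": 0, "az": -7, "jaw": 0.5}
    - {"x": -0.006, "y": 0.04, "z": 0, "ax": 0, "ay": 0, "az": -7, "jaw": 0.5}
    - {"x": -0.006, "y": 0.045, "z": 0, "ax": 0, "ay": 0, "az": -7, "jaw": 0.5}
    - {"x": -0.006, "y": 0.045, "z": 0, "ax": 0, "ay": 0, "az": -6, "jaw": 0.5}
    - {"x": -0.006, "y": 0.045, "z": 0, "ax": 0, "ay": 0, "az": 0, "jaw": 0.5}
    - {"x": 0, "y": 0, "z": 0, "ax": 0, "ay": 0, "az": 0, "jaw": 0.5}

```text
clock: 15.9
position: [0.4264, -0.3, 0.1532]
ee_rot: [0.992, 0.124, 0.001, 0.003]
ft_force: [0.1, 0.3, 0.7]
gripper_width: 0.498
grip_force: 0.0
```

Run:
```python
from h import *
c=np.array([.4614,-.2750]);a=np.radians(14.4)
t=c+.0505*np.array([np.sin(a),-np.cos(a)]);print(t)
go(*t,.063,14.4)
f=grab_frame("top");cv2.imwrite("pics/n1.png",cv2.resize(f["pixels"][220:350,290:540],None,fx=3,fy=3,interpolation=cv2.INTER_CUBIC))
print([(q,r['p'],rect(f,r['mask'],z)) for q,z in (('medium_tray',.086),('large_tray',.068),('small_tray',.056)) for r in regions_of(q,f)[:1]])
```

```text
[ 0.47395884 -0.32391345]
t 15.9 pos [ 0.4264 -0.3     0.1532] h 14.2 tz [ 0.003 -0.005 -1.   ] w 0.498 gf 0.0 az -0.2 shift [0.0401 0.0349 0.0902] F [0.09 0.35 0.65]
[('medium_tray', 0.85, ((449.7336120605469, -49.076011657714844), (113.45687866210938, 135.19244384765625), 77.56041717529297)), ('large_tray', 0.58, ((450.1713562011719, -49.75269317626953), (131.05226135253906, 151.04937744140625), 78.05313110351562)), ('small_tray', 0.61, ((461.4906005859375, -275.4371032714844), (120.10655212402344, 102.85514831542969), 15.60494327545166))]
```

View pics/n1.png

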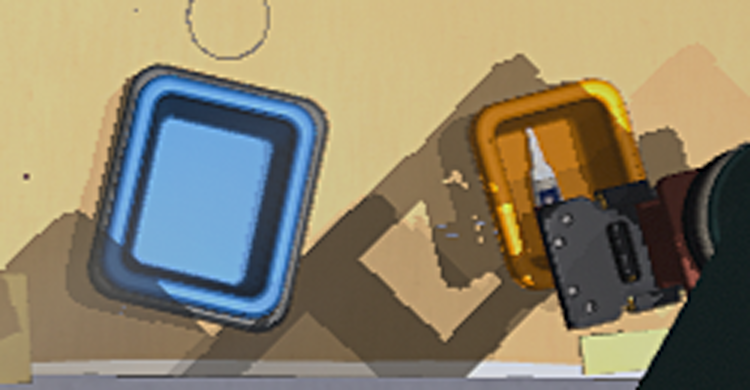

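The blue tray is home and centred in the grey one, at crop (210,195). Now the orange tray's right rim.

Request:
step_arm:
  series:
    - {"x": 0.02, "y": 0.018, "z": 0.02, "ax": 0, "ay": 0, "az": 0, "jaw": 0.5}
    - {"x": 0.02, "y": 0.017, "z": 0.02, "ax": 0, "ay": 0, "az": 0, "jaw": 0.5}
    - {"x": 0, "y": 0, "z": 0, "ax": 0, "ay": 0, "az": 0, "jaw": 0.5}
    - {"x": 0, "y": 0, "z": 0, "ax": 0, "ay": 0, "az": 0, "jaw": 0.5}
    - {"x": 0, "y": 0, "z": 0, "ax": 0, "ay": 0, "az": 0, "jaw": 0.5}

```text
clock: 16.6
position: [0.4713, -0.3162, 0.1131]
ee_rot: [0.992, 0.126, -0.0, -0.0]
ft_force: [0.0, 0.8, 0.5]
gripper_width: 0.498
grip_force: 0.0
```

```bash
python3 -c "
from h import *
go(.474,-.3239,.063,14.4)"
```

```text
t 16.6 pos [ 0.4713 -0.3162  0.1131] h 14.48 tz [-0.001  0.001 -1.   ] w 0.498 gf 0.0 az 0.08 shift [0.0007 0.0081 0.0501] F [0.03 0.79 0.47]
```

Request:
step_arm:
  force: 40
  series:
    - {"x": 0.0005, "y": 0.0075, "z": 0, "ax": 0, "ay": 0, "az": 0, "jaw": 0.5}
    - {"x": 0, "y": 0, "z": 0.02, "ax": 0, "ay": 0, "az": 0, "jaw": 0.5}
    - {"x": 0, "y": 0, "z": 0.015, "ax": 0, "ay": 0, "az": 0, "jaw": 0.5}
    - {"x": 0, "y": 0, "z": 0.01, "ax": 0, "ay": 0, "az": 0, "jaw": 0.5}
    - {"x": 0, "y": 0, "z": 0.005, "ax": 0, "ay": 0, "az": 0, "jaw": 0.5}
    - {"x": 0, "y": 0, "z": 0, "ax": 0, "ay": 0, "az": 0, "jaw": 0.5}
    - {"x": 0, "y": 0, "z": 0, "ax": 0, "ay": 0, "az": 0, "jaw": 0.3}
    - {"x": 0, "y": 0, "z": 0, "ax": 0, "ay": 0, "az": 0, "jaw": 0.05}
    - {"x": 0, "y": 0, "z": 0, "ax": 0, "ay": 0, "az": 0, "jaw": 0.05}
    - {"x": 0, "y": 0, "z": 0, "ax": 0, "ay": 0, "az": 0, "jaw": 0.05}
    - {"x": 0, "y": 0, "z": 0, "ax": 0, "ay": 0, "az": 0, "jaw": 0.05}
    - {"x": 0, "y": 0, "z": 0, "ax": 0, "ay": 0, "az": 0, "jaw": 0.05}

```text
clock: 17.8
position: [0.4745, -0.3246, 0.063]
ee_rot: [0.992, 0.125, 0.0, -0.0]
ft_force: [-0.1, 2.1, 4.8]
gripper_width: 0.144
grip_force: 39.8
```

```bash
python3 -c "
from h import *
go(.474,-.3239,.063,14.4)"
```

```text
t 17.8 pos [ 0.4745 -0.3246  0.063 ] h 14.42 tz [-0.  0. -1.] w 0.144 gf 39.804232120513916 az 0.02 shift [-0.0003 -0.0008  0.    ] F [-0.08  2.14  4.76]
```

Request:
step_arm:
  series:
    - {"x": 0, "y": 0, "z": -0.01, "ax": 0, "ay": 0, "az": 0, "jaw": 0.05}
    - {"x": 0, "y": 0, "z": -0.02, "ax": 0, "ay": 0, "az": 0, "jaw": 0.05}
    - {"x": 0, "y": 0, "z": -0.03, "ax": 0, "ay": 0, "az": 0, "jaw": 0.05}
    - {"x": 0, "y": 0, "z": -0.035, "ax": 0, "ay": 0, "az": 0, "jaw": 0.05}
    - {"x": 0, "y": 0, "z": -0.025, "ax": 0, "ay": 0, "az": 2, "jaw": 0.05}
    - {"x": 0, "y": 0, "z": 0, "ax": 0, "ay": 0, "az": 5, "jaw": 0.05}
    - {"x": 0, "y": 0, "z": 0, "ax": 0, "ay": 0, "az": 5, "jaw": 0.05}
    - {"x": 0, "y": 0, "z": 0, "ax": 0, "ay": 0, "az": 5, "jaw": 0.05}
    - {"x": 0, "y": 0, "z": 0, "ax": 0, "ay": 0, "az": 5, "jaw": 0.05}
    - {"x": 0, "y": 0, "z": 0, "ax": 0, "ay": 0, "az": 3, "jaw": 0.05}
    - {"x": 0, "y": 0, "z": 0, "ax": 0, "ay": 0, "az": 1.9, "jaw": 0.05}
    - {"x": 0, "y": 0, "z": 0, "ax": 0, "ay": 0, "az": 0, "jaw": 0.05}

```text
clock: 19.0
position: [0.4745, -0.3251, 0.183]
ee_rot: [0.994, -0.109, 0.0, 0.0]
ft_force: [0.2, 0.8, -0.3]
gripper_width: 0.145
grip_force: 39.8
```

```bash
python3 -c "
from h import *
go(.4388,-.0986,.111,-12.5)"
```

```text
t 19.0 pos [ 0.4745 -0.3251  0.183 ] h -12.49 tz [ 0. -0. -1.] w 0.145 gf 39.79128956794739 az 0.01 shift [-0.0838 -0.2134  0.072 ] F [ 0.19  0.76 -0.32]
```

Request:
step_arm:
  series:
    - {"x": -0.005, "y": -0.013, "z": 0, "ax": 0, "ay": 0, "az": 0, "jaw": 0.05}
    - {"x": -0.01, "y": -0.025, "z": 0, "ax": 0, "ay": 0, "az": 0, "jaw": 0.05}
    - {"x": -0.013, "y": -0.033, "z": 0, "ax": 0, "ay": 0, "az": 0, "jaw": 0.05}
    - {"x": -0.013, "y": -0.033, "z": 0, "ax": 0, "ay": 0, "az": 0, "jaw": 0.05}
    - {"x": -0.013, "y": -0.033, "z": 0, "ax": 0, "ay": 0, "az": 0, "jaw": 0.05}
    - {"x": -0.013, "y": -0.033, "z": 0, "ax": 0, "ay": 0, "az": 0, "jaw": 0.05}
    - {"x": -0.01, "y": -0.026, "z": 0, "ax": 0, "ay": 0, "az": 0, "jaw": 0.05}
    - {"x": -0.0068, "y": -0.0174, "z": 0, "ax": 0, "ay": 0, "az": 0, "jaw": 0.05}
    - {"x": 0, "y": 0, "z": 0, "ax": 0, "ay": 0, "az": 0, "jaw": 0.05}
    - {"x": 0, "y": 0, "z": 0, "ax": 0, "ay": 0, "az": 0, "jaw": 0.05}
    - {"x": 0, "y": 0, "z": 0, "ax": 0, "ay": 0, "az": 0, "jaw": 0.05}

```text
clock: 20.1
position: [0.4392, -0.0989, 0.1829]
ee_rot: [0.994, -0.109, 0.0, 0.0]
ft_force: [0.5, -0.8, -1.6]
gripper_width: 0.151
grip_force: 39.8
```

Run:
```python
from h import *
go(.4388,-.0986,.111,-12.5)
f=grab_frame('top');g=grab_frame('side')
cv2.imwrite('pics/over3.png',np.hstack([cv2.resize(f['pixels'][220:350,290:420],(390,390)),cv2.resize(g['pixels'][130:280,290:440],(390,390))]))
```

```text
t 20.1 pos [ 0.4392 -0.0989  0.1829] h -12.47 tz [ 0.001 -0.    -1.   ] w 0.151 gf 39.79114294052124 az 0.03 shift [-0.0004 -0.0003  0.0719] F [ 0.45 -0.79 -1.65]
```

View pics/over3.png

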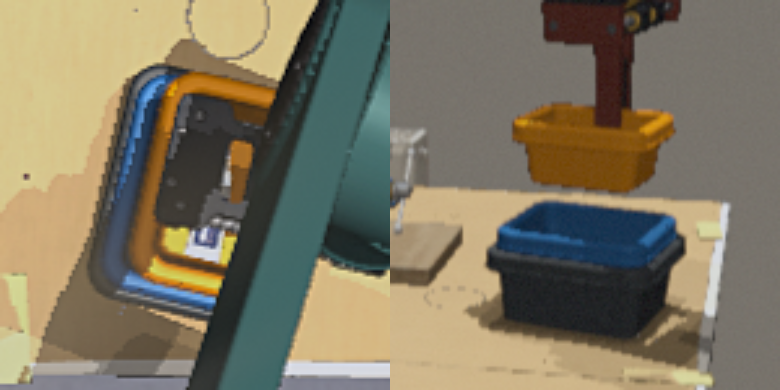

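The orange tray, with the tube in it at left-panel (207,238), hangs level and square over the blue one. Lowering it now.

Request:
step_arm:
  series:
    - {"x": 0, "y": 0, "z": 0.012, "ax": 0, "ay": 0, "az": 0, "jaw": 0.05}
    - {"x": 0, "y": 0, "z": 0.014, "ax": 0, "ay": 0, "az": 0, "jaw": 0.05}
    - {"x": 0, "y": 0, "z": 0.012, "ax": 0, "ay": 0, "az": 0, "jaw": 0.05}
    - {"x": 0, "y": 0, "z": 0.01, "ax": 0, "ay": 0, "az": 0, "jaw": 0.05}
    - {"x": 0, "y": 0, "z": 0.01, "ax": 0, "ay": 0, "az": 0, "jaw": 0.05}
    - {"x": 0, "y": 0, "z": 0.006, "ax": 0, "ay": 0, "az": 0, "jaw": 0.05}
    - {"x": 0, "y": 0, "z": 0.003, "ax": 0, "ay": 0, "az": 0, "jaw": 0.05}
    - {"x": 0, "y": 0, "z": 0, "ax": 0, "ay": 0, "az": 0, "jaw": 0.05}
    - {"x": 0, "y": 0, "z": 0, "ax": 0, "ay": 0, "az": 0, "jaw": 0.05}

```text
clock: 21.1
position: [0.439, -0.0985, 0.1159]
ee_rot: [0.994, -0.109, 0.0, 0.0]
ft_force: [0.4, 0.1, -1.0]
gripper_width: 0.146
grip_force: 39.8
```

```bash
python3 -c "
from h import *
go(.4388,-.0986,.111,-12.5)"
```

```text
t 21.1 pos [ 0.439  -0.0985  0.1159] h -12.47 tz [ 0. -0. -1.] w 0.146 gf 39.79154884815216 az 0.03 shift [-0.0001  0.0002  0.0049] F [ 0.35  0.15 -1.  ]
```

Request:
step_arm:
  series:
    - {"x": 0, "y": 0, "z": 0.002, "ax": 0, "ay": 0, "az": 0, "jaw": 0.05}
    - {"x": 0, "y": 0, "z": 0.002, "ax": 0, "ay": 0, "az": 0, "jaw": 0.05}
    - {"x": 0, "y": 0, "z": 0.001, "ax": 0, "ay": 0, "az": 0, "jaw": 0.05}
    - {"x": 0, "y": 0, "z": 0, "ax": 0, "ay": 0, "az": 0, "jaw": 0.05}

```text
clock: 21.5
position: [0.4391, -0.0986, 0.1113]
ee_rot: [0.994, -0.109, 0.0, 0.0]
ft_force: [-1.2, 0.4, 6.7]
gripper_width: 0.146
grip_force: 39.9
```

Request:
step_arm:
  force: 20
  series:
    - {"x": 0, "y": 0, "z": 0, "ax": 0, "ay": 0, "az": 0, "jaw": 0.35}
    - {"x": 0, "y": 0, "z": 0, "ax": 0, "ay": 0, "az": 0, "jaw": 0.35}
    - {"x": 0, "y": 0, "z": 0, "ax": 0, "ay": 0, "az": 0, "jaw": 0.35}
    - {"x": 0, "y": 0, "z": 0, "ax": 0, "ay": 0, "az": 0, "jaw": 0.35}
    - {"x": 0, "y": 0, "z": -0.02, "ax": 0, "ay": 0, "az": 0, "jaw": 0.35}
    - {"x": 0, "y": 0, "z": -0.04, "ax": 0, "ay": 0, "az": 0, "jaw": 0.35}
    - {"x": 0, "y": 0.02, "z": -0.02, "ax": 0, "ay": 0, "az": 0, "jaw": 0.35}
    - {"x": 0.01, "y": 0.045, "z": 0, "ax": 0, "ay": 0, "az": 0, "jaw": 0.35}
    - {"x": 0.01, "y": 0.045, "z": 0, "ax": 0, "ay": 0, "az": 0, "jaw": 0.35}
    - {"x": 0.01, "y": 0.045, "z": 0, "ax": 0, "ay": 0, "az": 0, "jaw": 0.35}
    - {"x": 0.01, "y": 0.045, "z": 0, "ax": 0, "ay": 0, "az": 0, "jaw": 0.35}
    - {"x": 0, "y": 0, "z": 0, "ax": 0, "ay": 0, "az": 0, "jaw": 0.35}

```text
clock: 22.7
position: [0.4355, -0.3084, 0.1909]
ee_rot: [0.994, -0.111, 0.001, 0.002]
ft_force: [-1.1, 0.8, -0.5]
gripper_width: 0.35
grip_force: 0.0
```

Run:
```python
from h import *
f=grab_frame('top');g=grab_frame('side')
cv2.imwrite('pics/end.png',np.hstack([cv2.resize(f['pixels'][220:350,290:420],(390,390)),cv2.resize(g['pixels'][150:280,300:430],(390,390))]))
print([(q,r['p'],rect(f,r['mask'],z)) for q,z in (('medium_tray',.086),('large_tray',.068),('small_tray',.104),('glue_tube',.06),('masking_tape',.019),('putty_tin',.026)) for r in regions_of(q,f)[:1]])
go(0,0,0,0)
```

```text
[('medium_tray', 0.81, ((449.84075927734375, -49.72174072265625), (113.0040054321289, 137.45150756835938), 77.5111312866211)), ('large_tray', 0.9, ((449.9065246582031, -50.14160919189453), (127.4494400024414, 148.80923461914062), 77.48756408691406)), ('small_tray', 0.62, ((447.86956787109375, -54.11006164550781), (98.87535858154297, 121.26261901855469), 77.81201934814453)), ('glue_tube', 0.85, ((446.1064453125, -49.06182861328125), (18.892969131469727, 72.32292175292969), 76.54480743408203)), ('masking_tape', 0.68, ((648.0723266601562, -10.01877212524414), (58.646793365478516, 55.3773078918457), 0.49811118841171265)), ('putty_tin', 0.92, ((422.2640380859375, 333.52105712890625), (51.024658203125, 55.13066101074219), 0.567980170249939))]
t 23.1 pos [ 0.4346 -0.3009  0.1907] h -12.39 tz [-0.  0. -1.] w 0.35 gf 0.0 az -12.39 shift [-0.4346 -0.3009  0.1907] F [0.36 0.9  0.38]
```

View pics/end.png

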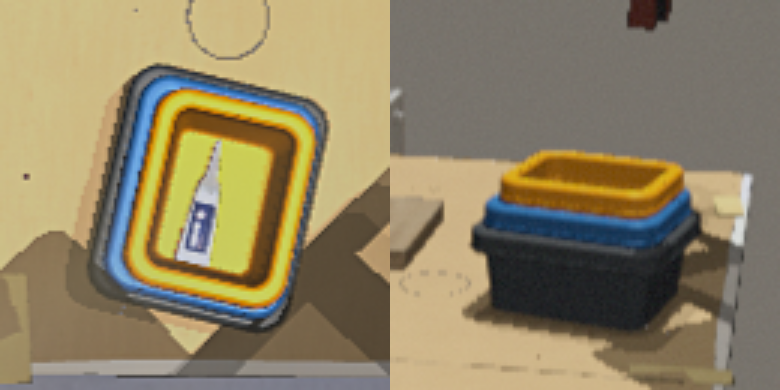

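The three rims are level and concentric to within about 5 mm. The tube lies flat in the orange tray at left-panel (203,205), the tape and tin haven't moved, and the arm is clear.

```bash
python3 -c "
from plant import *
print(finish_job())"
```

```text
the job is handed in; nothing more can be done
None
```

I handed the job in at about 23 s of the 72 s: the three trays are nested level on the bench, with the orange tray about 4–5 mm off centre (10 mm allowed), the glue tube flat in it, and the tape roll and putty tin not moved; no verdict was returned.

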